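# Roll the drip trough home onto the engraving lathe's pegs and latch it

## Task

Push the steel drip trough along the rollers, without lifting it off them and without slamming it, under the engraving wheel until it is seated fully home on the two alignment pegs. Then swing the latch arm fully closed across behind the trough, let go of everything, and leave the other things on the bench where they are.

Things in the scene. Friction and masses are not known exactly. Their poses are not given: they have to be found in the camera images.
- station: engraving lathe with roller track, fixed to the bench; board 620 x 200 x 14 mm. Origin: on the bench, mid-track, at the trough bay's entrance. x: push direction, to the grey headstock; y: across, to the latch side; z up. All station figures below are mm in this frame. Face of the steel stop panel across the track: x=155; the headstock behind it ends at x=345, z=204.
- track_start (a point): top of the first roller, mid-track: station x=-282, z=40. 13 easy-turning level steel rollers, 22 diameter, 166 long (y to +-83), 34 apart, run from here to x=126, all with tops at z=40. No rails or walls before x=-69
- wing_mouth (a point): middle of the mouth of the guide wings, at their top edge: station x=-69, z=62. The two steel wings narrow from 98 to 55.5 either side of mid-track between x=-69 and x=32, then straight bay rails with inner faces at y=+-55.5 run on to x=155. Wings and rails are 8 thick, z from 44 to 62
- peg_mid (a point): the point midway between the tips of the two alignment pegs: station x=131, y=0, z=70. The steel pegs stick out 24 from the stop panel along -x, at y=+-28; 16 diameter, tapering to 6 over the last 10
- wheel_low (a point): lowest point of the grey engraving wheel over the bay: station x=115, z=118. The wheel is 94 diameter and 14 thick, set across the track; its nut and spindle end reach back to x=90 at z=165
- bay_home (a point): where the trough's origin lies when it is fully home: station x=80, y=0, z=40; axes as the station's
- trough: drip trough, loose on the rollers, askew (to 0.22 rad): open plain steel box 150 (x) x 100 (y) x 60 high, walls 4, 0.4 to 0.8 kg. Origin: centre of underside; x to its front end (towards the pegs). Front 26 is a dark block with two 19 x 19 square sockets, y=+-28, 30 up, that take the pegs with 1.5 play. Home: front flat on the stop panel, rear wall at station x=5.
- latch (a joint): latch arm angle about a vertical axis, rad. 0: open, arm pointing back along station -x and 15 degrees outward (+y); starts 0 to 0.22. Grows as the arm swings inward (counter-clockwise from above) to its stop at 1.833: closed, pointing to station -y, 4 mm behind the wall of a trough that is home; blocked if it is not. Stays where left; about 1 N at the post moves it
- latch_post (a point): centre of the top of the upright wooden post near the end of the latch arm: 16 mm diameter, 41 mm tall above the arm, 115 mm from the pivot axis, top at z=133. The dark steel arm is 12 x 12 mm, 125 mm long, z from 80 to 92
- latch_pivot (a point): the latch's pivot, on a pillar beside the track: station x=-5, y=100, z=86; axes as the station's
- amber_bottle: bystander: amber glass bottle, 64 mm diameter, 150 mm high; origin at the centre of its underside, as for all the bystanders
- jar: bystander: glass jar with a steel cap, 72 mm diameter, 90 mm high
- stone_wheel: bystander: grey stone wheel lying flat, 110 mm diameter, 22 mm thick
- cork_wheel: bystander: cork polishing wheel lying flat, 84 mm diameter, 26 mm thick
- tumbler: bystander: green glass tumbler, 72 mm diameter, 95 mm high
- whetstone: bystander: terracotta-brown dressing stone, 120 x 45 x 25 mm, lying on top of the headstock
- brush: bystander: hand brush, 170 mm long
There are look-alikes about, which are no part of the job. Of the things that look like the trough, the largest one is meant.

How it is judged:
By the outcome, as a careful person would: the job done as asked, in the order asked, and still so for the second after the job is handed in, with the robot touching nothing.
It also fails if it takes over 70 s, if anything falls off the work surface, if the arm or the gripper's body presses on something with over 40 N, if the wrist force passes 120 N, or if a joint passes its speed limit or range.

## Robot

A 6-joint arm with a two-finger parallel gripper is mounted at the origin on the work surface. World frame = base frame: x ahead of the robot, y to its left, z up, the work surface at z = 0. Lengths are in m, angles in rad, forces in N, time in s.
With the tool pointing down it reaches from about 0.25 to 0.8 m from the base axis. Payload 3.9 kg.
Tool frame: the origin (TCP) lies midway between the tips of the shut fingers; the grasp point (between the pads) lies robot.grip_point_offset behind it (robot.grip_point_offset is the distance from the TCP to the grasp point, in m); z points along the fingers, y is the line along which they close (so a half turn about z gives the same grasp; the last joint's range is limited). The gripper opens to 85 mm and grips with 20 to 120 N. Pads are 22 mm wide; open, the fingers measure 114 mm over their backs; the gripper's body (76 mm by 85 mm) begins 54 mm behind the grasp point. The pads swing forward as they close: fully open they stand 13 mm farther back than shut.
Start: joints at [1.226, 0.26, -0.138, 1.173, 0, 1.571], TCP at [0.177, 0.494, 0.231] pointing down, gripper open.
Joint ranges: [-2.78, 2.78], [-0.83, 1.72], [-1.28, 1.37], [-1.9, 2.12], [-1.57, 1.48], [-3.14, 3.14]. Speed limits (rad/s): [2.57, 2.57, 3.14, 3.14, 3.14, 3.14].

## Interface

Orientations are given as a 3x3 rotation matrix whose columns are the frame's x, y, z axes.
In Python, from bench import robot, viewer gives the robot as it stands.
- The arm moves only by the tool drive_tool, never from a script. Its argument "steps" is a list of rows, each a list of 7 numbers: the shift along the tool's x, y, z as a fraction of full scale, then the turn, a rotation vector about the tool's x, y, z as a fraction of full scale, then the closure, from -1 (fully open) to 1 (shut). A call has exactly 5 rows; each row shifts and turns the commanded pose from where the row before left it, along the tool's axes as they then stand; what a row does not reach is not made up. Full scale, the value 1, is 1000 mm for a shift and 1.5 rad for a turn. A row lasts 1/12 s, in which the tool goes at most 41.7 mm and 7.16 degrees, less where a joint would pass 70% of its speed; a pose out of reach is approached as far as the arm can. A call with a number of a shift or a turn outside -1 to 1 is refused whole. A call with a gripper value outside its range is refused whole. The fingers move at their own pace and stop on an object; the grip force is fixed at half the most. Time passes only in rows, so rows that do not move let the fingers close, or fill a call up. It gives the time, the measured TCP pose, the force, the opening and the grip force at its end, in the units of the state.
- robot.read_state(): the state, without advancing time (a new reading comes with each control period).
- viewer.camera(name): name is "scene" or "top" or "wrist"; returns a dict with "color" (420x560x3 uint8, red, green, blue), "intrinsics" (3x3 intrinsics, pixels), "camera_from_world" (4x4, takes a point from world to camera coordinates); the wrist camera has in their place "T_tool_cam" (4x4, takes a point from camera to tool coordinates, whose origin is the TCP and whose axes are the flange's). Camera axes: x right, y up, looking along -z (the intrinsics and any distortion apply to the point x, -y, -z); pixel columns grow to the right and rows downward; lengths in m; the calibration is good to about 2 mm. The wrist camera is an equidistant fisheye: a pixel r from the principal point sees the ray r / f radians off the axis. A picture is of the moment at which its call begins: read the wrist's pose just before it. There is no depth.
- robot.close_job(): hands the job in; it is judged then, once.
The state is a dict: "time_s": time; "q": joint angles; "dq": joint speeds; "joint_efforts": joint torques, N m; "tool_pos": TCP position; "tcp_rot": TCP orientation; "ft_force": force on the tool from outside, world axes, zero at the start; "torque": the same for the moment, N m; "opening": finger opening in m; "grip_force": force on a finger pad.
Only numpy, scipy, OpenCV 4.12 (cv2) and the standard library are available. Lean on these libraries where they do the work, as an engineer would, in place of code of your own. Each camera call takes 0.05 s, during which the arm holds its last target. There are 200 camera calls.

## Working session

There is one attempt and no reset: what is moved stays moved. The work goes in short steps, Python scripts to look and compute and a tool call to move; the robot and the scene stay as the last step left them, time stands still between calls to the robot, and variables do not carry over. Pictures are saved under pics/ and viewed, at most 11 in all, crops included, and the job is handed in when it is done.

Besides the shell and the picture viewer there is one more tool, called after "Call:" in YAML: its name, and indented under it one key for each argument. drive_tool: Moves the arm, as the interface text tells. Shift numbers are shares of 1000 mm and turn numbers shares of 1.5 rad, none past 1 either way. Its arguments: {"type":"object","properties":{"steps":{"type":"array"}},"required":["steps"]}

```bash
mkdir -p pics; ls; python3 - <<'E'
from bench import robot, viewer
import cv2,pickle,numpy as np
s=robot.read_state(); print({k:np.round(v,3).tolist() for k,v in s.items()}, getattr(robot,'grip_point_offset',None))
d={n:viewer.camera(n) for n in("scene","top","wrist")}
pickle.dump((s,d),open('v0.pkl','wb'))
for n in d:
  cv2.imwrite(f'pics/{n}0.png',d[n]['color'][:,:,::-1])
  print(n,d[n]['intrinsics'],d[n].get('camera_from_world',d[n].get('T_tool_cam')),[k for k in d[n]])
E
```

```text
pics
{'time_s': 0.0, 'q': [1.226, 0.261, -0.139, 1.173, 0.0, 1.571], 'dq': [-0.004, 0.001, 0.001, -0.001, -0.0, -0.001], 'joint_efforts': [0.001, -40.568, 25.392, 0.019, 0.0, 0.0], 'tool_pos': [0.177, 0.493, 0.23], 'tcp_rot': [[-0.941, 0.338, -0.001], [0.338, 0.941, -0.002], [0.0, -0.002, -1.0]], 'ft_force': [0.381, -0.798, -0.231], 'torque': [0.042, -0.06, 0.031], 'grip_force': 0.0, 'opening': 0.085} 0.0187
scene [[524.38689208   0.         276.00323093]
 [  0.         524.38689208 210.28355062]
 [  0.           0.           1.        ]] [[-0.89472472  0.44651077 -0.00978817  0.5677686 ]
 [-0.31100007 -0.60715768  0.73118979  0.01563058]
 [ 0.32054115  0.6572577   0.68210387 -1.59939859]
 [ 0.          0.          0.          1.        ]] ['color', 'intrinsics', 'camera_from_world']
top [[395.0889235    0.         277.81930108]
 [  0.         395.0889235  211.00999962]
 [  0.           0.           1.        ]] [[ 0.01524953 -0.99976331  0.01551697 -0.09968724]
 [ 0.99590456  0.01657014  0.08887937 -0.57208713]
 [-0.08911545  0.01409805  0.99592152 -0.99345632]
 [ 0.          0.          0.          1.        ]] ['color', 'intrinsics', 'camera_from_world']
wrist [[325.1922621    0.         280.56491042]
 [  0.         325.1922621  210.83958739]
 [  0.           0.           1.        ]] [[-7.01875850e-04  9.65535136e-01  2.60271799e-01  6.51559906e-02]
 [ 9.99999624e-01  8.10479617e-04 -3.09948916e-04 -8.79296295e-05]
 [-5.10211556e-04  2.60271483e-01 -9.65535341e-01 -1.42038045e-01]
 [ 0.00000000e+00  0.00000000e+00  0.00000000e+00  1.00000000e+00]] ['color', 'intrinsics', 'T_tool_cam']
```

View pics/scene0.png

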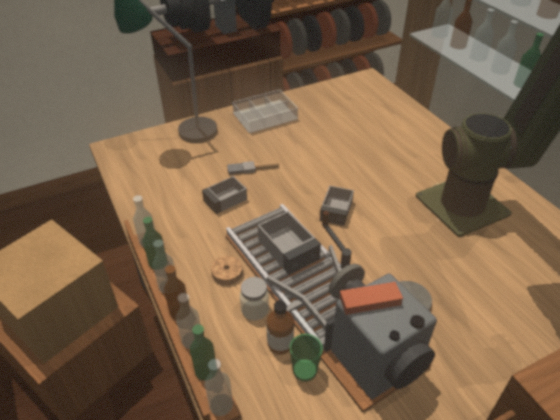

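View pics/top0.png

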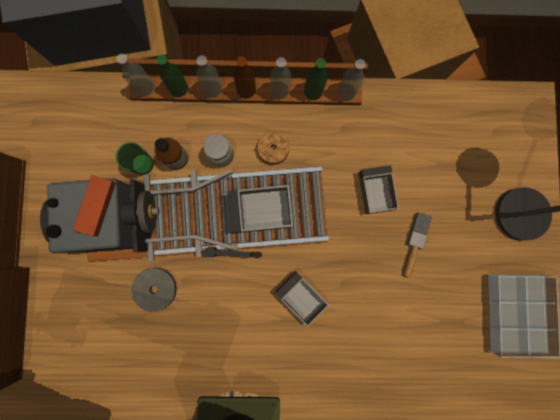

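The scene shows three trough look-alikes, given here by top-view pixel: the box on the rollers (258,210), a small tray at (378,190) and a small tray at (302,298). The one on the rollers is the largest, so that is the trough. The latch arm is at (232,253) with its post near (257,255), the headstock is at (95,215) and the wheel is at (150,212). I'll check the choice in a close crop.

```bash
python3 - <<'E'
import cv2
t=cv2.imread('pics/top0.png')[160:270,140:335]; cv2.imwrite('pics/c1.png',cv2.resize(t,None,fx=4,fy=4,interpolation=cv2.INTER_CUBIC))
t=cv2.imread('pics/scene0.png')[175:355,215:415]; cv2.imwrite('pics/c2.png',cv2.resize(t,None,fx=3.3,fy=3.3,interpolation=cv2.INTER_CUBIC))
E
```

```text
(no output)
```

View pics/c1.png

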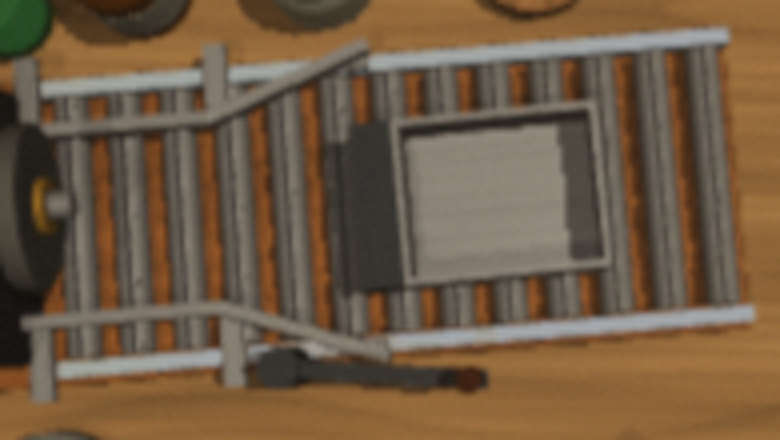

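View pics/c2.png

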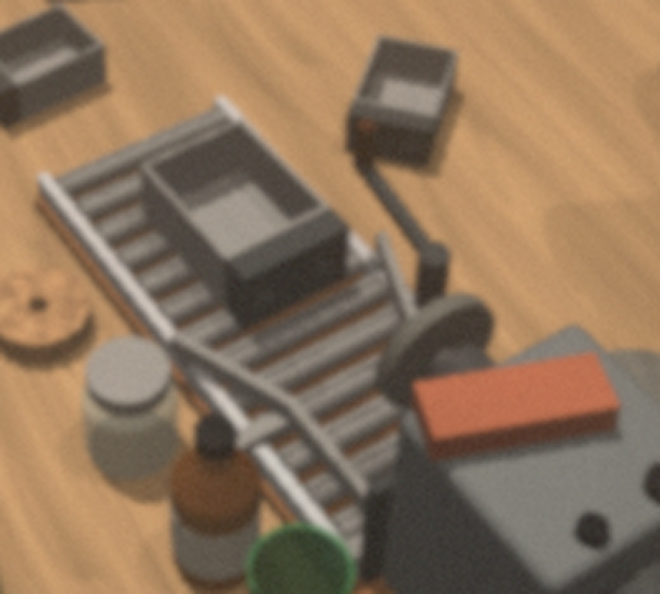

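The crops confirm the open steel box with the dark front block, corners in c1 near (345,127), (594,102), (610,262) and (360,290). The wing tips are at (366,44) and (388,350), and the reddish post top is near (470,378). Next I'll triangulate these from both views.

```bash
cat > h.py <<'E'
import numpy as np,cv2,pickle
def P(c):
  return c['intrinsics']@np.diag([1,-1,-1])@c['camera_from_world'][:3]
def tri(ct,cs,ut,us):
  A=cv2.triangulatePoints(P(ct),P(cs),np.array(ut,float).reshape(2,1),np.array(us,float).reshape(2,1))[:,0]
  return A[:3]/A[3]
def plane(c,u,z):
  M=P(c); H=np.c_[M[:,0],M[:,1],M[:,2]*z+M[:,3]]
  x=np.linalg.solve(H,[u[0],u[1],1]); return x[:2]/x[2]
def proj(c,p):
  v=P(c)@np.r_[p,1]; return v[:2]/v[2]
E
python3 - <<'E'
from h import *
s,d=pickle.load(open('v0.pkl','rb')); T,S=d['top'],d['scene']
f1=lambda u:[(u[0]+.5)/4-.5+140,(u[1]+.5)/4-.5+160]
f2=lambda u:[(u[0]+.5)/3.3-.5+215,(u[1]+.5)/3.3-.5+175]
pts={'tr_rear_R':((594,102),(145,168),.1),'tr_rear_L':((610,262),(240,122),.1),'tr_fr_L':((360,290),(345,215),.1),'tr_fr_R':((345,127),(237,272),.1),
'wing_R':((366,44),(172,338),.062),'wing_L':((388,352),(381,238),.062),'post':((470,376),(367,122),.133),'pivot':((280,360),(433,250),.092),
'rail_endR':((728,34),(42,178),.04),'rail_endL':((753,312),(222,100),.04),'kinkR':((212,118),(290,403),.062)}
for k,(a,b,z) in pts.items():
  a,b=f1(a),f2(b); print(k,np.round(tri(T,S,a,b),4),'top@z',np.round(plane(T,a,z),4),'scene@z',np.round(plane(S,b,z),4))
E
```

```text
tr_rear_R [ 0.6298 -0.1131  0.0967] top@z [ 0.63   -0.1134] scene@z [ 0.6307 -0.1097]
tr_rear_L [ 0.5352 -0.1251  0.0972] top@z [ 0.5337 -0.1242] scene@z [ 0.5372 -0.123 ]
tr_fr_L [0.5177 0.0209 0.1127] top@z [0.5147 0.0243] scene@z [0.513  0.0095]
tr_fr_R [0.6164 0.0319 0.1073] top@z [0.6122 0.0358] scene@z [0.6162 0.0242]
wing_R [0.6728 0.0281 0.0569] top@z [0.6701 0.0286] scene@z [0.6755 0.0313]
wing_L [0.4779 0.0106 0.0575] top@z [0.4781 0.0101] scene@z [0.4802 0.0142]
post [ 0.4649 -0.0429  0.1359] top@z [ 0.4655 -0.0432] scene@z [ 0.4628 -0.0453]
pivot [0.4714 0.0714 0.0988] top@z [0.4725 0.0717] scene@z [0.4668 0.0667]
rail_endR [ 0.6873 -0.2028  0.0313] top@z [ 0.6851 -0.2015] scene@z [ 0.6903 -0.1946]
rail_endL [ 0.506  -0.2186  0.0341] top@z [ 0.5067 -0.2183] scene@z [ 0.5085 -0.2125]
kinkR [0.6229 0.1237 0.0578] top@z [0.6217 0.1233] scene@z [0.6249 0.1263]
```

Call:
drive_tool:
  steps:
    - [-0.03,-0.024,0,0,0,0,-0.4]
    - [-0.03,-0.024,0,0,0,0,-0.4]
    - [-0.03,-0.024,0,0,0,0,-0.4]
    - [-0.03,-0.024,0,0,0,0,-0.4]
    - [-0.03,-0.024,0,0,0,0,-0.4]

```text
time_s: 0.57
tool_pos: [0.2784, 0.3288, 0.231]
tcp_rot: [[-0.941, 0.337, -0.0], [0.337, 0.941, -0.0], [0.0, -0.0, -1.0]]
ft_force: [0.7, -0.3, 0.2]
opening: 0.0601
grip_force: 0.0
```

Call:
drive_tool:
  steps:
    - [-0.03,-0.024,0,0,0,0,-0.4]
    - [-0.03,-0.024,0,0,0,0,-0.4]
    - [-0.03,-0.024,0,0,0,0,-0.4]
    - [-0.03,-0.024,0,0,0,0,-0.4]
    - [-0.03,-0.024,0,0,0,0,-0.4]

```text
time_s: 0.98
tool_pos: [0.379, 0.165, 0.2313]
tcp_rot: [[-0.941, 0.338, 0.0], [0.338, 0.941, 0.0], [0.0, 0.0, -1.0]]
ft_force: [0.3, 0.2, -0.5]
opening: 0.0599
grip_force: 0.0
```

Call:
drive_tool:
  steps:
    - [-0.03,-0.024,0,0,0,0,-0.4]
    - [-0.03,-0.024,0,0,0,0,-0.4]
    - [-0.03,-0.024,0,0,0,0,-0.4]
    - [-0.03,-0.024,0,0,0,0,-0.4]
    - [-0.03,-0.024,0,0,0,0,-0.4]

```text
time_s: 1.4
tool_pos: [0.4796, 0.0013, 0.2311]
tcp_rot: [[-0.941, 0.338, -0.0], [0.338, 0.941, 0.0], [0.0, 0.0, -1.0]]
ft_force: [0.1, -0.7, 0.3]
opening: 0.0598
grip_force: 0.0
```

Call:
drive_tool:
  steps:
    - [-0.03,-0.024,0,0,0,0,-0.4]
    - [-0.03,-0.024,0,0,0,0,-0.4]
    - [-0.03,-0.024,0,0,0,0,-0.4]
    - [-0.03,-0.024,0,0,0,0,-0.4]
    - [-0.03,-0.024,0,0,0,0,-0.4]

```text
time_s: 1.82
tool_pos: [0.5803, -0.1623, 0.2309]
tcp_rot: [[-0.941, 0.338, -0.001], [0.338, 0.941, 0.0], [0.001, 0.0, -1.0]]
ft_force: [0.4, 0.7, 0.9]
opening: 0.06
grip_force: 0.0
```

```bash
python3 -c "
from bench import robot
import numpy as np
s=robot.read_state(); print({k:np.round(v,3).tolist() for k,v in s.items()})"
```

```text
{'time_s': 1.817, 'q': [-0.273, 0.395, 0.061, 1.237, 0.0, 0.072], 'dq': [-0.535, 0.586, 0.907, 0.31, 0.007, -0.539], 'joint_efforts': [0.698, -51.556, 22.971, -0.168, -0.178, 0.42], 'tool_pos': [0.58, -0.162, 0.231], 'tcp_rot': [[-0.941, 0.338, -0.001], [0.338, 0.941, 0.0], [0.001, 0.0, -1.0]], 'ft_force': [0.366, 0.736, 0.875], 'torque': [0.011, 0.003, 0.043], 'grip_force': 0.0, 'opening': 0.06}
```

Call:
drive_tool:
  steps:
    - [0,0,0,0,0,-0.08,-0.4]
    - [0,0,0,0,0,-0.08,-0.4]
    - [0,0,0,0,0,-0.08,-0.4]
    - [0,0,0,0,0,-0.08,-0.4]
    - [0,0,0,0,0,-0.08,-0.4]

```text
time_s: 2.23
tool_pos: [0.5796, -0.1606, 0.2307]
tcp_rot: [[-0.966, -0.258, -0.001], [-0.258, 0.966, 0.0], [0.001, 0.001, -1.0]]
ft_force: [0.1, 0.1, 0.3]
opening: 0.06
grip_force: 0.0
```

Call:
drive_tool:
  steps:
    - [0,0,0,0,0,-0.08,-0.4]
    - [0,0,0,0,0,-0.08,-0.4]
    - [0,0,0,0,0,-0.08,-0.4]
    - [0,0,0,0,0,-0.08,-0.4]
    - [0,0,0,0,0,-0.08,-0.4]

```text
time_s: 2.65
tool_pos: [0.5796, -0.1604, 0.2308]
tcp_rot: [[-0.652, -0.759, -0.001], [-0.759, 0.652, 0.0], [0.0, 0.001, -1.0]]
ft_force: [0.3, 0.4, 0.3]
opening: 0.0597
grip_force: 0.0
```

Call:
drive_tool:
  steps:
    - [0,0,0,0,0,-0.08,-0.4]
    - [0,0,0,0,0,-0.08,-0.4]
    - [0,0,0,0,0,-0.08,-0.4]
    - [0,0,0,0,0,-0.08,-0.4]
    - [0,0,0,0,0,-0.08,-0.4]

```text
time_s: 3.07
tool_pos: [0.5796, -0.1604, 0.2308]
tcp_rot: [[-0.109, -0.994, -0.001], [-0.994, 0.109, 0.0], [-0.0, 0.001, -1.0]]
ft_force: [-0.6, -1.0, 0.1]
opening: 0.0598
grip_force: 0.0
```

Call:
drive_tool:
  steps:
    - [0,0,0,0,0,-0.08,-0.4]
    - [0,0,0,0,0,-0.057,-0.4]
    - [0,0,0,0,0,0,-0.4]
    - [0,0,0,0,0,0,-0.4]
    - [0,0,0,0,0,0,-0.4]

```text
time_s: 3.48
tool_pos: [0.5798, -0.1604, 0.2311]
tcp_rot: [[0.088, -0.996, -0.0], [-0.996, -0.088, 0.0], [-0.0, 0.0, -1.0]]
ft_force: [0.0, -0.5, 0.8]
opening: 0.0596
grip_force: 0.0
```

```bash
python3 - <<'E'
from bench import robot,viewer
import numpy as np,cv2,pickle
s=robot.read_state(); d=viewer.camera('wrist'); pickle.dump((s,d),open('v1.pkl','wb'))
cv2.imwrite('pics/w1.png',d['color'][:,:,::-1])
print(s['q'])
E
```

```text
[-2.69935192e-01  3.93411485e-01  5.82543483e-02  1.23611943e+00
 -3.20442402e-05 -1.92876334e+00]
```

View pics/w1.png

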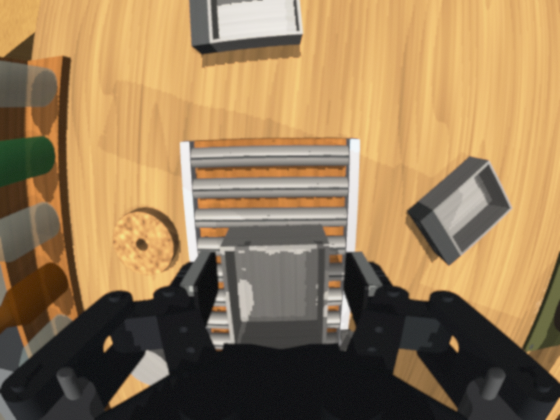

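The wrist view shows the trough ahead between the fingers. Its rear wall has a lower edge at row 227 and a top edge near row 247, columns about 225 to 329. The track end corners are near (187,142) and (355,139). I'll cast these as a check.

```bash
cat >> h.py <<'E'
def wplane(s,c,u,z):
  K=c['intrinsics']; v=np.array([u[0]-K[0,2],u[1]-K[1,2]]); r=np.hypot(*v); th=r/K[0,0]
  ray=np.r_[np.sin(th)*v[0]/r,-np.sin(th)*v[1]/r,-np.cos(th)]
  T=c['T_tool_cam']; R=np.array(s['tcp_rot']); p=R@T[:3,3]+s['tool_pos']; w=R@T[:3,:3]@ray
  return p+w*(z-p[2])/w[2]
O=np.array([.5692,.0881]);A=np.array([-.0892,.996]);B=np.array([-.996,-.0892])
def st(p): d=np.array(p[:2])-O; return np.round(np.array([d@A,d@B])*1000,1)
E
python3 - <<'E'
from h import *
s,d=pickle.load(open('v1.pkl','rb'))
for n,u,z in [('railR',(187,142),.042),('railL',(355,139),.042),('trTopR',(225,247),.1),('trTopL',(329,246),.1),('trBotR',(223,227),.04),('trBotL',(326,226),.04)]:
  p=wplane(s,d,u,z); print(n,p.round(4),st(p))
print(st(s['tool_pos']))
E
```

```text
railR [ 0.6817 -0.2025  0.042 ] [-299.5  -86.1]
railL [ 0.5087 -0.2201  0.042 ] [-301.5   87.7]
trTopR [ 0.627  -0.1144  0.1   ] [-206.8  -39.5]
trTopL [ 0.533  -0.1237  0.1   ] [-207.7   54.9]
trBotR [ 0.639  -0.1131  0.04  ] [-206.6  -51.6]
trBotL [ 0.5278 -0.124   0.04  ] [-207.6   60.2]
[-248.5   11.6]
```

Call:
drive_tool:
  steps:
    - [0,-0.006,0.035,0,0,0,-0.4]
    - [0,0,0.035,0,0,0,-0.4]
    - [0,0,0.035,0,0,0,-0.4]
    - [0,0,0.035,0,0,0,-0.4]
    - [0,0,0.035,0,0,0,-0.4]

```text
time_s: 3.95
tool_pos: [0.5859, -0.1599, 0.055]
tcp_rot: [[0.089, -0.996, 0.001], [-0.996, -0.089, -0.0], [0.0, -0.001, -1.0]]
ft_force: [0.9, -0.5, 0.0]
opening: 0.06
grip_force: 0.0
```

Call:
drive_tool:
  steps:
    - [-0.004,0,0,0,0,0,-0.4]
    - [-0.004,0,0,0,0,0,-0.4]
    - [-0.004,0,0,0,0,0,-0.4]
    - [-0.004,0,0,0,0,0,-0.4]
    - [-0.004,0,0,0,0,0,-0.4]

```text
time_s: 4.37
tool_pos: [0.5862, -0.1399, 0.0591]
tcp_rot: [[0.09, -0.996, 0.005], [-0.996, -0.09, -0.001], [0.002, -0.005, -1.0]]
ft_force: [-0.6, -0.2, -0.0]
opening: 0.0597
grip_force: 0.0
```

Call:
drive_tool:
  steps:
    - [-0.003,0,0,0,0,0,-0.4]
    - [-0.003,0,0,0,0,0,-0.4]
    - [-0.003,0,0,0,0,0,-0.4]
    - [-0.003,0,0,0,0,0,-0.4]
    - [-0.003,0,0,0,0,0,-0.4]

```text
time_s: 4.78
tool_pos: [0.5831, -0.1251, 0.0567]
tcp_rot: [[0.09, -0.996, 0.001], [-0.996, -0.09, -0.001], [0.001, -0.001, -1.0]]
ft_force: [-0.9, 0.3, 1.1]
opening: 0.0597
grip_force: 0.5
```

Call:
drive_tool:
  steps:
    - [-0.003,0,0,0,0,0,-0.4]
    - [-0.004,0,0,0,0,0,-0.4]
    - [-0.004,0,0,0,0,0,-0.4]
    - [-0.004,0,0,0,0,0,-0.4]
    - [-0.004,0,0,0,0,0,-0.4]

```text
time_s: 5.2
tool_pos: [0.581, -0.1058, 0.0563]
tcp_rot: [[0.09, -0.996, 0.0], [-0.996, -0.09, -0.0], [0.0, -0.0, -1.0]]
ft_force: [0.3, -0.5, 1.5]
opening: 0.0596
grip_force: 0.7
```

Call:
drive_tool:
  steps:
    - [-0.004,0,0,0,0,0,-0.4]
    - [-0.004,0,0,0,0,0,-0.4]
    - [-0.004,0,0,0,0,0,-0.4]
    - [-0.004,0,0,0,0,0,-0.4]
    - [-0.004,0,0,0,0,0,-0.4]

```text
time_s: 5.62
tool_pos: [0.579, -0.0858, 0.0563]
tcp_rot: [[0.09, -0.996, -0.0], [-0.996, -0.09, -0.0], [-0.0, 0.0, -1.0]]
ft_force: [-0.2, -0.8, 2.4]
opening: 0.06
grip_force: 0.6
```

Call:
drive_tool:
  steps:
    - [-0.004,0,0,0,0,0,-0.4]
    - [-0.004,0,0,0,0,0,-0.4]
    - [-0.004,0,0,0,0,0,-0.4]
    - [-0.004,0,0,0,0,0,-0.4]
    - [-0.004,0,0,0,0,0,-0.4]

```text
time_s: 6.03
tool_pos: [0.5771, -0.0659, 0.0562]
tcp_rot: [[0.09, -0.996, -0.001], [-0.996, -0.09, 0.0], [-0.0, 0.001, -1.0]]
ft_force: [-0.9, -1.2, 1.2]
opening: 0.0597
grip_force: 0.6
```

```bash
cat > look.py <<'E'
import sys
from h import *
from bench import robot,viewer
n=sys.argv[1]; s=robot.read_state(); d={k:viewer.camera(k) for k in('top','wrist')}; pickle.dump((s,d),open(n+'.pkl','wb'))
a=cv2.resize(d['top']['color'][150:280,135:335],(800,520),interpolation=cv2.INTER_CUBIC)
cv2.imwrite(f'pics/{n}.png',a[:,:,::-1]); cv2.imwrite(f'pics/{n}w.png',d['wrist']['color'][:,:,::-1])
print(st(s['tool_pos']),s['q'][5],s['ft_force'])
E
python3 look.py m1
```

```text
[-154.1    5.9] -1.7743987675711228 [-0.86355872 -1.1725686   1.23450492]
```

View pics/m1.png

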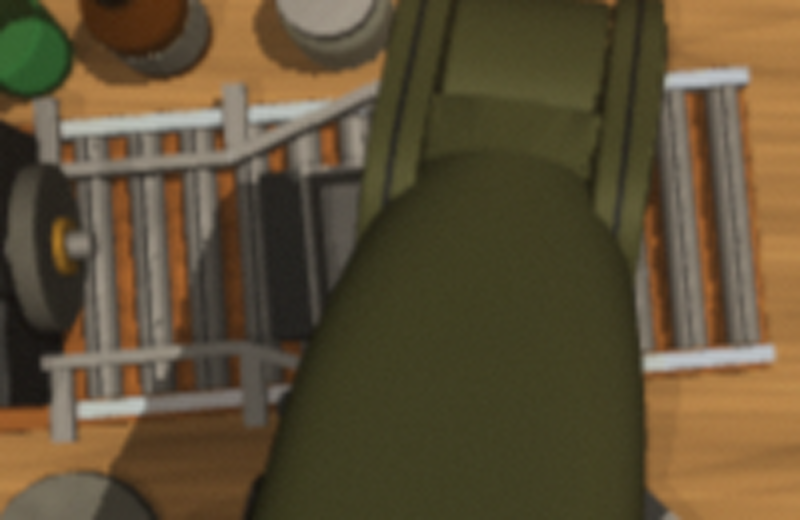

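The picture shows the dark front block at crop columns 260–310 between the wings, roughly centred between the rails (rows 175–335). I'll keep pushing.

Call:
drive_tool:
  steps:
    - [-0.004,0,0,0,0,0,-0.4]
    - [-0.004,0,0,0,0,0,-0.4]
    - [-0.004,0,0,0,0,0,-0.4]
    - [-0.004,0,0,0,0,0,-0.4]
    - [-0.004,0,0,0,0,0,-0.4]

```text
time_s: 6.55
tool_pos: [0.5758, -0.0471, 0.0563]
tcp_rot: [[0.09, -0.996, 0.0], [-0.996, -0.09, -0.003], [0.003, 0.0, -1.0]]
ft_force: [0.4, -8.7, -0.1]
opening: 0.0601
grip_force: 4.3
```

Call:
drive_tool:
  steps:
    - [-0.004,0,0,0,0,0,-0.4]
    - [-0.004,0,0,0,0,0,-0.4]
    - [-0.004,0,0,0,0,0,-0.4]
    - [-0.004,0,0,0,0,0,-0.4]
    - [-0.004,0,0,0,0,0,-0.4]

```text
time_s: 6.97
tool_pos: [0.5745, -0.026, 0.0566]
tcp_rot: [[0.09, -0.996, 0.001], [-0.996, -0.09, 0.0], [-0.0, -0.001, -1.0]]
ft_force: [1.4, -1.1, 0.2]
opening: 0.0598
grip_force: 0.8
```

Call:
drive_tool:
  steps:
    - [-0.004,0,0,0,0,0,-0.4]
    - [-0.004,0,0,0,0,0,-0.4]
    - [-0.004,0,0,0,0,0,-0.4]
    - [-0.004,0,0,0,0,0,-0.4]
    - [-0.004,0,0,0,0,0,-0.4]

```text
time_s: 7.38
tool_pos: [0.572, -0.006, 0.0563]
tcp_rot: [[0.09, -0.996, -0.0], [-0.996, -0.09, 0.0], [-0.0, 0.0, -1.0]]
ft_force: [0.9, -0.4, 1.1]
opening: 0.0599
grip_force: 0.7
```

Call:
drive_tool:
  steps:
    - [-0.004,0,0,0,0,0,-0.4]
    - [-0.004,0,0,0,0,0,-0.4]
    - [-0.004,0,0,0,0,0,-0.4]
    - [-0.004,0,0,0,0,0,-0.4]
    - [-0.004,0,0,0,0,0,-0.4]

```text
time_s: 7.8
tool_pos: [0.5701, 0.0138, 0.0563]
tcp_rot: [[0.09, -0.996, -0.0], [-0.996, -0.09, 0.0], [-0.0, 0.0, -1.0]]
ft_force: [0.7, -1.1, 1.3]
opening: 0.0597
grip_force: 0.6
```

Call:
drive_tool:
  steps:
    - [-0.003,0,0,0,0,0,-0.4]
    - [-0.003,0,0,0,0,0,-0.4]
    - [-0.003,0,0,0,0,0,-0.4]
    - [-0.003,0,0,0,0,0,-0.4]
    - [-0.003,0,0,0,0,0,-0.4]

```text
time_s: 8.22
tool_pos: [0.5686, 0.0285, 0.0562]
tcp_rot: [[0.09, -0.996, -0.001], [-0.996, -0.09, -0.0], [0.0, 0.001, -1.0]]
ft_force: [0.1, -0.9, 1.6]
opening: 0.0596
grip_force: 0.6
```

```bash
python3 look.py m2
```

```text
[-59.3   5.9] -1.6104526872300609 [ 0.13566006 -0.88416756  1.63014215]
```

View pics/m2.png

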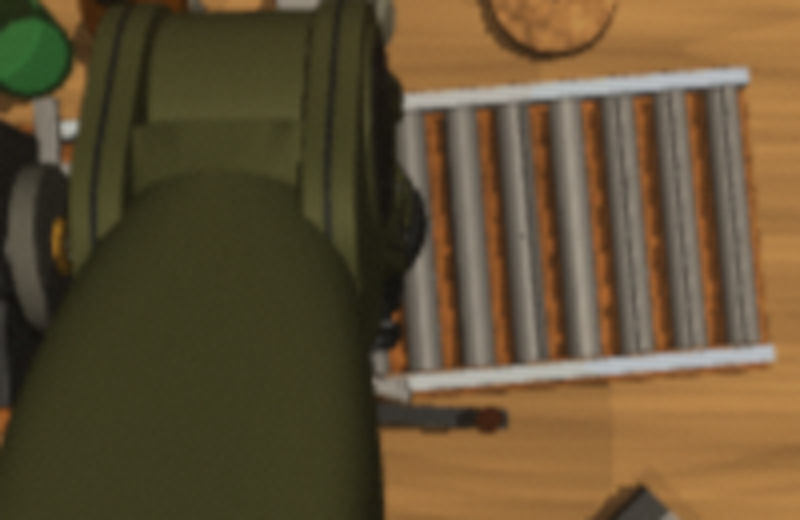

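The picture shows the arm hiding the trough. The latch arm and its post at (490,418) are untouched, and the forces are low. I'll go slowly onto the pegs.

Call:
drive_tool:
  steps:
    - [-0.003,0,0,0,0,0,-0.4]
    - [-0.003,0,0,0,0,0,-0.4]
    - [-0.003,0,0,0,0,0,-0.4]
    - [-0.003,0,0,0,0,0,-0.4]
    - [-0.003,0,0,0,0,0,-0.4]

```text
time_s: 8.73
tool_pos: [0.5672, 0.0435, 0.0562]
tcp_rot: [[0.09, -0.996, -0.001], [-0.996, -0.09, -0.0], [0.0, 0.001, -1.0]]
ft_force: [-0.6, -1.2, 1.2]
opening: 0.0597
grip_force: 0.6
```

Call:
drive_tool:
  steps:
    - [-0.002,0,0,0,0,0,-0.4]
    - [-0.002,0,0,0,0,0,-0.4]
    - [-0.002,0,0,0,0,0,-0.4]
    - [-0.002,0,0,0,0,0,-0.4]
    - [-0.002,0,0,0,0,0,-0.4]

```text
time_s: 9.15
tool_pos: [0.5664, 0.0533, 0.0562]
tcp_rot: [[0.09, -0.996, -0.0], [-0.996, -0.09, -0.0], [0.0, 0.0, -1.0]]
ft_force: [-1.6, -1.5, 0.6]
opening: 0.0598
grip_force: 0.6
```

Call:
drive_tool:
  steps:
    - [-0.002,0,0,0,0,0,-0.4]
    - [-0.002,0,0,0,0,0,-0.4]
    - [-0.002,0,0,0,0,0,-0.4]
    - [-0.002,0,0,0,0,0,-0.4]
    - [-0.002,0,0,0,0,0,-0.4]

```text
time_s: 9.57
tool_pos: [0.5655, 0.0623, 0.0563]
tcp_rot: [[0.09, -0.996, -0.0], [-0.996, -0.09, -0.002], [0.002, 0.001, -1.0]]
ft_force: [-2.5, -5.0, 1.1]
opening: 0.0596
grip_force: 2.4
```

Call:
drive_tool:
  steps:
    - [-0.0015,0,0,0,0,0,-0.4]
    - [-0.0015,0,0,0,0,0,-0.4]
    - [-0.0015,0,0,0,0,0,-0.4]
    - [-0.0015,0,0,0,0,0,-0.4]
    - [-0.0015,0,0,0,0,0,-0.4]

```text
time_s: 9.98
tool_pos: [0.5653, 0.0694, 0.0563]
tcp_rot: [[0.088, -0.996, 0.001], [-0.996, -0.088, -0.003], [0.003, -0.0, -1.0]]
ft_force: [0.5, -3.5, -1.0]
opening: 0.0596
grip_force: 1.8
```

Call:
drive_tool:
  steps:
    - [-0.0015,0,0,0,0,0,-0.4]
    - [-0.0015,0,0,0,0,0,-0.4]
    - [-0.0015,0,0,0,0,0,-0.4]
    - [-0.0015,0,0,0,0,0,-0.4]
    - [-0.0015,0,0,0,0,0,-0.4]

```text
time_s: 10.4
tool_pos: [0.5647, 0.0783, 0.0563]
tcp_rot: [[0.09, -0.996, 0.0], [-0.996, -0.09, -0.0], [0.0, -0.0, -1.0]]
ft_force: [0.8, -3.4, -0.6]
opening: 0.0598
grip_force: 1.8
```

Call:
drive_tool:
  steps:
    - [-0.001,0,0,0,0,0,-0.4]
    - [-0.001,0,0,0,0,0,-0.4]
    - [-0.001,0,0,0,0,0,-0.4]
    - [-0.001,0,0,0,0,0,-0.4]
    - [0,0,0,0,0,0,-0.4]

```text
time_s: 10.82
tool_pos: [0.565, 0.0808, 0.0564]
tcp_rot: [[0.089, -0.996, 0.002], [-0.996, -0.089, -0.003], [0.003, -0.002, -1.0]]
ft_force: [2.4, -7.5, -2.2]
opening: 0.0598
grip_force: 3.8
```

Call:
drive_tool:
  steps:
    - [-0.001,0,0,0,0,0,-0.4]
    - [-0.001,0,0,0,0,0,-0.4]
    - [-0.001,0,0,0,0,0,-0.4]
    - [0,0,0,0,0,0,-0.4]
    - [0,0,0,0,0,0,-0.4]

```text
time_s: 11.23
tool_pos: [0.5651, 0.0807, 0.0565]
tcp_rot: [[0.088, -0.996, 0.003], [-0.996, -0.088, -0.009], [0.009, -0.002, -1.0]]
ft_force: [3.5, -14.4, -0.5]
opening: 0.0597
grip_force: 7.9
```

Call:
drive_tool:
  steps:
    - [-0.001,0,0,0,0,0,-0.4]
    - [-0.001,0,0,0,0,0,-0.4]
    - [-0.001,0,0,0,0,0,-0.4]
    - [0,0,0,0,0,0,-0.4]
    - [0,0,0,0,0,0,-0.4]

```text
time_s: 11.65
tool_pos: [0.5653, 0.0806, 0.0567]
tcp_rot: [[0.087, -0.996, 0.004], [-0.996, -0.087, -0.016], [0.016, -0.002, -1.0]]
ft_force: [4.1, -23.5, -0.5]
opening: 0.0599
grip_force: 12.2
```

Call:
drive_tool:
  steps:
    - [0.005,0,0,0,0,0,-0.4]
    - [0.015,0,0,0,0,0,-0.4]
    - [0.025,0,0,0,0,0,-0.4]
    - [0.025,0,0,0,0,0,-0.4]
    - [0.02,0,0,0,0,0,-0.4]

```text
time_s: 12.07
tool_pos: [0.5718, -0.0016, 0.0566]
tcp_rot: [[0.091, -0.996, 0.0], [-0.996, -0.091, 0.002], [-0.002, -0.001, -1.0]]
ft_force: [0.4, 0.5, 0.2]
opening: 0.06
grip_force: 0.0
```

Call:
drive_tool:
  steps:
    - [0,0,-0.035,0,0,0,-0.4]
    - [0,0,-0.035,0,0,0,-0.4]
    - [0,0,-0.035,0,0,0,-0.4]
    - [0,0,-0.035,0,0,0,-0.4]
    - [0,0,0,0,0,0,-0.4]

```text
time_s: 12.48
tool_pos: [0.576, -0.0004, 0.2042]
tcp_rot: [[0.091, -0.996, 0.013], [-0.996, -0.091, 0.003], [-0.001, -0.013, -1.0]]
ft_force: [0.3, 0.5, 0.7]
opening: 0.0598
grip_force: 0.0
```

```bash
python3 look.py m3
```

```text
[-88.7   1.1] -1.6636494486297837 [0.28586841 0.5464473  0.73700683]
```

View pics/m3w.png

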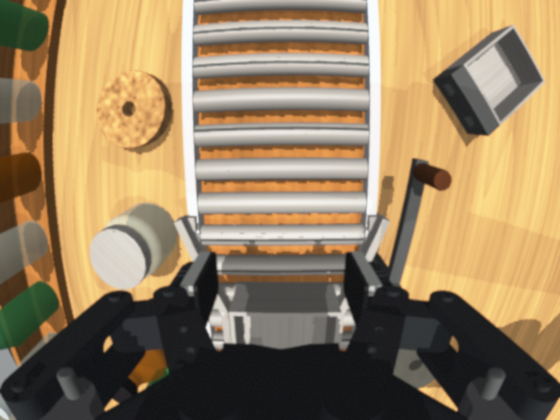

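The trough's rear wall runs from row 283 at the bottom to about row 313 at the top. The post's brown top is at (439,180), and the fingers hide the sides. I'll cast these.

```bash
python3 - <<'E'
from h import *
s,d=pickle.load(open('m3.pkl','rb')); d=d['wrist']
g=cv2.cvtColor(d['color'],cv2.COLOR_RGB2GRAY).astype(int)
for u in (250,280,310): print(u,[(v,g[v,u]) for v in range(274,326,2)])
for n,u,z in [('bot',(250,283),.04),('bot',(310,283),.04),('top',(250,313),.1),('top',(310,313),.1),('post',(440,180),.133)]:
  p=wplane(s,d,u,z); print(n,p.round(4),st(p))
E
```

```text
250 [(274, np.int64(103)), (276, np.int64(88)), (278, np.int64(86)), (280, np.int64(84)), (282, np.int64(73)), (284, np.int64(72)), (286, np.int64(73)), (288, np.int64(70)), (290, np.int64(71)), (292, np.int64(73)), (294, np.int64(73)), (296, np.int64(72)), (298, np.int64(70)), (300, np.int64(70)), (302, np.int64(71)), (304, np.int64(73)), (306, np.int64(73)), (308, np.int64(72)), (310, np.int64(76)), (312, np.int64(104)), (314, np.int64(132)), (316, np.int64(152)), (318, np.int64(170)), (320, np.int64(172)), (322, np.int64(174)), (324, np.int64(176))]
280 [(274, np.int64(107)), (276, np.int64(89)), (278, np.int64(87)), (280, np.int64(86)), (282, np.int64(77)), (284, np.int64(73)), (286, np.int64(71)), (288, np.int64(72)), (290, np.int64(73)), (292, np.int64(72)), (294, np.int64(72)), (296, np.int64(72)), (298, np.int64(72)), (300, np.int64(70)), (302, np.int64(72)), (304, np.int64(73)), (306, np.int64(73)), (308, np.int64(71)), (310, np.int64(72)), (312, np.int64(90)), (314, np.int64(126)), (316, np.int64(130)), (318, np.int64(128)), (320, np.int64(127)), (322, np.int64(128)), (324, np.int64(127))]
310 [(274, np.int64(106)), (276, np.int64(94)), (278, np.int64(93)), (280, np.int64(91)), (282, np.int64(80)), (284, np.int64(71)), (286, np.int64(73)), (288, np.int64(72)), (290, np.int64(74)), (292, np.int64(73)), (294, np.int64(72)), (296, np.int64(72)), (298, np.int64(73)), (300, np.int64(71)), (302, np.int64(71)), (304, np.int64(72)), (306, np.int64(74)), (308, np.int64(71)), (310, np.int64(72)), (312, np.int64(92)), (314, np.int64(125)), (316, np.int64(131)), (318, np.int64(131)), (320, np.int64(130)), (322, np.int64(130)), (324, np.int64(130))]
bot [0.6025 0.0986 0.04  ] [  7.5 -34.1]
bot [0.5393 0.0924 0.04  ] [ 6.9 29.4]
top [0.5966 0.0971 0.1   ] [  6.5 -28.1]
top [0.5434 0.0917 0.1   ] [ 5.9 25.4]
post [ 0.4667 -0.0421  0.133 ] [-120.5  113.7]
```

Call:
drive_tool:
  steps:
    - [0.008,0.028,0,0,0,0,-0.4]
    - [0.008,0.028,0,0,0,0,-0.4]
    - [0.008,0.028,0,0,0,0,-0.4]
    - [0.008,0.029,0,0,0,0,-0.4]
    - [0,0,0,0,0,0,-0.4]

```text
time_s: 13.0
tool_pos: [0.4541, -0.0436, 0.194]
tcp_rot: [[0.089, -0.996, -0.01], [-0.996, -0.089, 0.001], [-0.002, 0.01, -1.0]]
ft_force: [0.2, 0.4, 0.2]
opening: 0.0596
grip_force: 0.0
```

Call:
drive_tool:
  steps:
    - [0,0,0,0,0,0,-0.4]
    - [0,0,0,0,0,0,-0.4]
    - [0,0,0,0,0,0,-0.4]
    - [0,0,0,0,0,0,-0.4]
    - [0,0,0,0,0,0,-0.4]

```text
time_s: 13.42
tool_pos: [0.4627, -0.0432, 0.196]
tcp_rot: [[0.09, -0.996, -0.0], [-0.996, -0.09, 0.0], [-0.0, 0.0, -1.0]]
ft_force: [-0.8, -0.5, -0.9]
opening: 0.0598
grip_force: 0.0
```

```bash
python3 look.py m4
```

```text
[-121.3  117.7] -1.7547146447342534 [-0.83356963 -0.47137859 -0.87522975]
```

View pics/m4w.png

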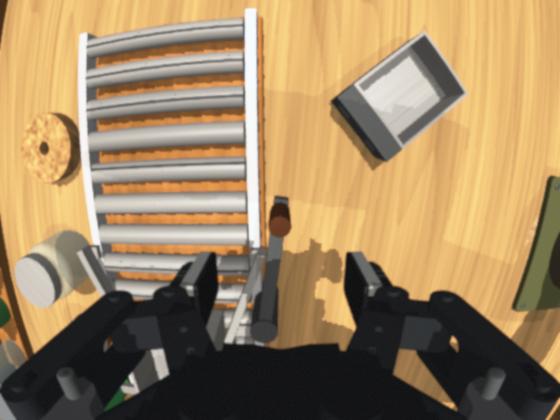

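The post top at (280,226) is centred between the open fingers, so I'll descend around it.

Call:
drive_tool:
  steps:
    - [0,0,0.022,0,0,0,-0.4]
    - [0,0,0.022,0,0,0,-0.4]
    - [0,0,0.022,0,0,0,-0.4]
    - [0,0,0.022,0,0,0,-0.4]
    - [0,0,0,0,0,0,-0.4]

```text
time_s: 13.93
tool_pos: [0.4589, -0.0432, 0.1048]
tcp_rot: [[0.09, -0.996, -0.007], [-0.996, -0.09, 0.001], [-0.001, 0.007, -1.0]]
ft_force: [-0.4, -1.1, -1.7]
opening: 0.0597
grip_force: 0.0
```

Call:
drive_tool:
  steps:
    - [0,0,0,0,0,0,-0.1]
    - [0,0,0,0,0,0,0.1]
    - [0,0,0,0,0,0,0.25]
    - [0,0,0,0,0,0,0.25]
    - [0,0,0,0,0,0,0.25]

```text
time_s: 14.35
tool_pos: [0.4629, -0.0437, 0.1094]
tcp_rot: [[0.09, -0.996, 0.002], [-0.996, -0.09, -0.0], [0.0, -0.002, -1.0]]
ft_force: [0.2, -0.4, 0.2]
opening: 0.0318
grip_force: 0.0
```

```bash
python3 - <<'E'
from h import *
from bench import robot
s,d=pickle.load(open('m4.pkl','rb')); p=wplane(s,d['wrist'],(280.5,226),.133); print('post',p,st(p))
p=st(p); piv=np.array([-5,100.]); r=p-piv; print(np.hypot(*r),'latch',np.arctan2(r[1],-r[0]), np.radians(15)-np.arctan2(r[1],-r[0]))
s=robot.read_state(); print(s['q'],st(s['tool_pos']))
# plan: latch from th0 to 1.833 in N rows, tool turns total 1.4 rad
th0=np.radians(15)-np.arctan2(r[1],-r[0]); N=30
def post(t): a=np.pi-np.radians(15)+t; return piv+115*np.array([np.cos(a),np.sin(a)])
pos=post(th0); yaw=0; tot=1.83-th0
for i in range(N):
  q=post(th0+tot*(i+1)/N); dv=q-pos; pos=q
  # tool axes in station: x=(-cos,-sin) yaw, y=(-sin,cos)... at yaw0 x=-X,y=+Y
  x=np.array([-np.cos(yaw),-np.sin(yaw)]); y=np.array([-np.sin(yaw),np.cos(yaw)])
  print(i,np.round([dv@x,dv@y],2),end=' '); yaw+=tot*.85/N
print('\nturn/row',-tot*.85/N/1.5,'q',pos)
E
```

```text
post [ 0.46335114 -0.04340773  0.133     ] [-121.5  117.2]
117.76285492463232 latch 0.1465805798640736 0.1152188079350758
[-9.40906511e-02  2.48335008e-01 -4.97417112e-01  8.22716336e-01
  1.25427822e-05 -1.75475238e+00] [-121.8  117.6]
0 [ 0.77 -6.53] 1 [ 0.72 -6.53] 2 [ 0.66 -6.54] 3 [ 0.61 -6.54] 4 [ 0.55 -6.55] 5 [ 0.49 -6.55] 6 [ 0.44 -6.56] 7 [ 0.38 -6.56] 8 [ 0.32 -6.56] 9 [ 0.27 -6.57] 10 [ 0.21 -6.57] 11 [ 0.16 -6.57] 12 [ 0.1  -6.57] 13 [ 0.04 -6.57] 14 [-0.01 -6.57] 15 [-0.07 -6.57] 16 [-0.13 -6.57] 17 [-0.18 -6.57] 18 [-0.24 -6.57] 19 [-0.3  -6.57] 20 [-0.35 -6.56] 21 [-0.41 -6.56] 22 [-0.46 -6.56] 23 [-0.52 -6.55] 24 [-0.58 -6.55] 25 [-0.63 -6.54] 26 [-0.69 -6.54] 27 [-0.74 -6.53] 28 [-0.8  -6.52] 29 [-0.86 -6.52] 
turn/row -0.032390311405670794 q [ -5.29850684 -14.99961258]
```

Call:
drive_tool:
  steps:
    - [0.0006,-0.0065,0,0,0,-0.028,0.25]
    - [0.0006,-0.0065,0,0,0,-0.028,0.25]
    - [0.0006,-0.0065,0,0,0,-0.028,0.25]
    - [0.0006,-0.0065,0,0,0,-0.028,0.25]
    - [0.0006,-0.0065,0,0,0,-0.028,0.25]

```text
time_s: 14.77
tool_pos: [0.4945, -0.0413, 0.1089]
tcp_rot: [[0.297, -0.955, 0.0], [-0.955, -0.297, -0.001], [0.001, 0.0, -1.0]]
ft_force: [-1.7, -1.7, 1.2]
opening: 0.032
grip_force: 0.6
```

Call:
drive_tool:
  steps:
    - [0.0001,-0.0066,0,0,0,-0.028,0.25]
    - [0.0001,-0.0066,0,0,0,-0.028,0.25]
    - [0.0001,-0.0066,0,0,0,-0.028,0.25]
    - [0.0001,-0.0066,0,0,0,-0.028,0.25]
    - [0.0001,-0.0066,0,0,0,-0.028,0.25]

```text
time_s: 15.18
tool_pos: [0.5254, -0.0296, 0.1088]
tcp_rot: [[0.49, -0.872, 0.0], [-0.872, -0.49, -0.001], [0.001, 0.0, -1.0]]
ft_force: [-1.0, -1.2, -0.2]
opening: 0.0322
grip_force: 0.6
```

```bash
python3 look.py m5
```

```text
[-113.3   54.1] -2.1377975038673407 [-0.97123813 -1.18996143 -0.1664243 ]
```

View pics/m5w.png

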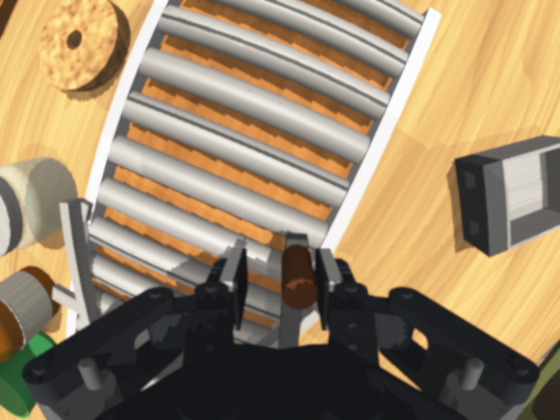

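The post at (300,275) is caged between the fingers and moving with the right-hand one. I'll carry on along the arc.

Call:
drive_tool:
  steps:
    - [-0.0004,-0.0066,0,0,0,-0.028,0.25]
    - [-0.0004,-0.0066,0,0,0,-0.028,0.25]
    - [-0.0004,-0.0066,0,0,0,-0.028,0.25]
    - [-0.0004,-0.0066,0,0,0,-0.028,0.25]
    - [-0.0004,-0.0066,0,0,0,-0.028,0.25]

```text
time_s: 15.7
tool_pos: [0.5512, -0.0095, 0.1086]
tcp_rot: [[0.66, -0.752, -0.0], [-0.752, -0.66, -0.001], [0.001, 0.001, -1.0]]
ft_force: [-0.6, -1.5, -0.5]
opening: 0.0321
grip_force: 0.6
```

Call:
drive_tool:
  steps:
    - [-0.0009,-0.0065,0,0,0,-0.028,0.25]
    - [-0.0009,-0.0065,0,0,0,-0.028,0.25]
    - [-0.0009,-0.0065,0,0,0,-0.028,0.25]
    - [-0.0009,-0.0065,0,0,0,-0.028,0.25]
    - [-0.0009,-0.0065,0,0,0,-0.028,0.25]

```text
time_s: 16.12
tool_pos: [0.5706, 0.0171, 0.1087]
tcp_rot: [[0.802, -0.598, 0.0], [-0.598, -0.802, -0.001], [0.001, 0.001, -1.0]]
ft_force: [-0.0, -1.9, 0.5]
opening: 0.0318
grip_force: 0.6
```

Call:
drive_tool:
  steps:
    - [-0.0014,-0.0064,0,0,0,-0.028,0.25]
    - [-0.0014,-0.0064,0,0,0,-0.028,0.25]
    - [-0.0014,-0.0064,0,0,0,-0.028,0.25]
    - [-0.0014,-0.0064,0,0,0,-0.028,0.25]
    - [-0.0014,-0.0064,0,0,0,-0.028,0.25]

```text
time_s: 16.53
tool_pos: [0.5817, 0.048, 0.1087]
tcp_rot: [[0.909, -0.417, 0.001], [-0.417, -0.909, -0.001], [0.001, 0.001, -1.0]]
ft_force: [0.6, -1.1, -0.8]
opening: 0.0319
grip_force: 0.5
```

```bash
python3 -c "
from h import *
from bench import robot
s=robot.read_state();p=st(s['tool_pos']);print(p,np.hypot(*(p-[-5,100])),np.arctan2(p[1]-100,p[0]+5),s['q'],s['ft_force'])"
```

```text
[-41.   -8.8] 114.60122163397736 -1.8903393792585486 [ 8.28712654e-02  4.33560565e-01 -2.09515321e-01  9.27109544e-01
 -9.50508804e-04 -2.62832122e+00] [ 0.63088325 -1.0824826  -0.78704995]
```

Call:
drive_tool:
  steps:
    - [-0.0018,-0.0063,0,0,0,-0.028,0.25]
    - [-0.0018,-0.0063,0,0,0,-0.028,0.25]
    - [-0.0018,-0.0063,0,0,0,-0.028,0.25]
    - [-0.0018,-0.0063,0,0,0,-0.028,0.25]
    - [-0.0018,-0.0063,0,0,0,-0.028,0.25]

```text
time_s: 16.95
tool_pos: [0.584, 0.0807, 0.1088]
tcp_rot: [[0.976, -0.219, 0.001], [-0.219, -0.976, -0.001], [0.001, 0.0, -1.0]]
ft_force: [1.6, -0.8, -0.3]
opening: 0.032
grip_force: 0.5
```

Call:
drive_tool:
  steps:
    - [-0.0007,-0.002,0,0,0,0,0.25]
    - [-0.0007,-0.002,0,0,0,0,0.25]
    - [-0.0007,-0.002,0,0,0,0,0.25]
    - [0,0,0,0,0,0,0.25]
    - [0,0,0,0,0,0,0.25]

```text
time_s: 17.37
tool_pos: [0.5828, 0.0874, 0.1083]
tcp_rot: [[0.976, -0.22, -0.0], [-0.22, -0.976, 0.001], [-0.0, -0.0, -1.0]]
ft_force: [-0.0, -0.9, -0.3]
opening: 0.0322
grip_force: 0.0
```

```bash
python3 -c "
from h import *
from bench import robot
s=robot.read_state();p=st(s['tool_pos']);print(p,np.hypot(*(p-[-5,100])),np.arctan2(p[1]-100,p[0]+5),s['q'],s['ft_force'])"
```

```text
[ -1.9 -13.5] 113.54232690939533 -1.5434903400910023 [ 1.48500425e-01  4.43336424e-01 -1.94108092e-01  9.33648495e-01
  5.56425015e-04 -2.77160309e+00] [-0.01214624 -0.94606181 -0.27782028]
```

Call:
drive_tool:
  steps:
    - [-0.0003,-0.001,0,0,0,0,0.25]
    - [-0.0003,-0.001,0,0,0,0,0.25]
    - [-0.0003,-0.001,0,0,0,0,0.25]
    - [-0.0003,-0.001,0,0,0,0,0.25]
    - [0,0,0,0,0,0,0.25]

```text
time_s: 17.78
tool_pos: [0.5827, 0.0916, 0.1083]
tcp_rot: [[0.976, -0.219, -0.0], [-0.219, -0.976, 0.0], [-0.0, -0.0, -1.0]]
ft_force: [0.5, -1.3, 0.5]
opening: 0.0321
grip_force: 0.3
```

Call:
drive_tool:
  steps:
    - [-0.0003,-0.001,0,0,0,0,0.25]
    - [-0.0003,-0.001,0,0,0,0,0.25]
    - [0,0,0,0,0,0,0.25]
    - [0,0,0,0,0,0,0.25]
    - [0,0,0,0,0,0,0.25]

```text
time_s: 18.2
tool_pos: [0.5827, 0.0924, 0.1083]
tcp_rot: [[0.976, -0.22, 0.0], [-0.22, -0.976, -0.002], [0.001, 0.002, -1.0]]
ft_force: [1.1, -4.4, -0.6]
opening: 0.0321
grip_force: 2.4
```

Call:
drive_tool:
  steps:
    - [-0.0003,-0.001,0,0,0,0,0.25]
    - [-0.0003,-0.001,0,0,0,0,0.25]
    - [0,-0.001,0,0,0,0,0.25]
    - [0,0,0,0,0,0,0.25]
    - [0,0,0,0,0,0,0.25]

```text
time_s: 18.62
tool_pos: [0.5827, 0.0925, 0.1082]
tcp_rot: [[0.975, -0.221, 0.0], [-0.221, -0.975, -0.008], [0.002, 0.008, -1.0]]
ft_force: [0.8, -11.8, 1.0]
opening: 0.0319
grip_force: 5.9
```

Call:
drive_tool:
  steps:
    - [0.001,0.004,0,0,0,0,0.25]
    - [0.001,0.004,0,0,0,0,0.2]
    - [0.001,0.004,0,0,0,0,0]
    - [0,0,0,0,0,0,-0.2]
    - [0,0,0,0,0,0,-0.2]

```text
time_s: 19.03
tool_pos: [0.583, 0.0845, 0.1083]
tcp_rot: [[0.976, -0.219, -0.0], [-0.219, -0.976, 0.001], [-0.0, -0.001, -1.0]]
ft_force: [-0.3, 0.2, -0.5]
opening: 0.0511
grip_force: 0.0
```

Call:
drive_tool:
  steps:
    - [0,0,-0.01,0,0,0,-0.2]
    - [0,0,-0.02,0,0,0,-0.2]
    - [0,0,-0.03,0,0,0,-0.2]
    - [0,0,-0.03,0,0,0,-0.2]
    - [0,0,-0.03,0,0,0,-0.2]

```text
time_s: 19.45
tool_pos: [0.5826, 0.0847, 0.2303]
tcp_rot: [[0.976, -0.219, -0.0], [-0.219, -0.976, 0.0], [-0.0, -0.0, -1.0]]
ft_force: [0.5, -0.7, -0.1]
opening: 0.0508
grip_force: 0.0
```

Call:
drive_tool:
  steps:
    - [-0.035,0.02,-0.005,0,0,0,-0.2]
    - [-0.035,0.02,-0.005,0,0,0,-0.2]
    - [-0.035,0.02,-0.005,0,0,0,-0.2]
    - [-0.035,0.02,0,0,0,0,-0.2]
    - [-0.035,0.02,0,0,0,0,-0.2]

```text
time_s: 19.87
tool_pos: [0.3889, 0.025, 0.2443]
tcp_rot: [[0.976, -0.218, 0.002], [-0.218, -0.976, 0.0], [0.002, -0.001, -1.0]]
ft_force: [-0.1, -0.6, 0.5]
opening: 0.0513
grip_force: 0.0
```

Call:
drive_tool:
  steps:
    - [0,0.035,0,0,0,0,-0.2]
    - [0,0.035,0,0,0,0,-0.2]
    - [0,0.035,0,0,0,0,-0.2]
    - [0,0.035,0,0,0,0,-0.2]
    - [0,0,0,0,0,0,-0.2]

```text
time_s: 20.28
tool_pos: [0.3635, -0.0959, 0.2443]
tcp_rot: [[0.97, -0.243, -0.002], [-0.243, -0.97, -0.016], [0.002, 0.016, -1.0]]
ft_force: [1.2, -0.1, -0.2]
opening: 0.0514
grip_force: 0.0
```

```bash
python3 look.py m6
```

```text
[-164.9  221.3] -3.1404456197666546 [ 1.21569173 -0.07177817 -0.19609697]
```

View pics/m6.png

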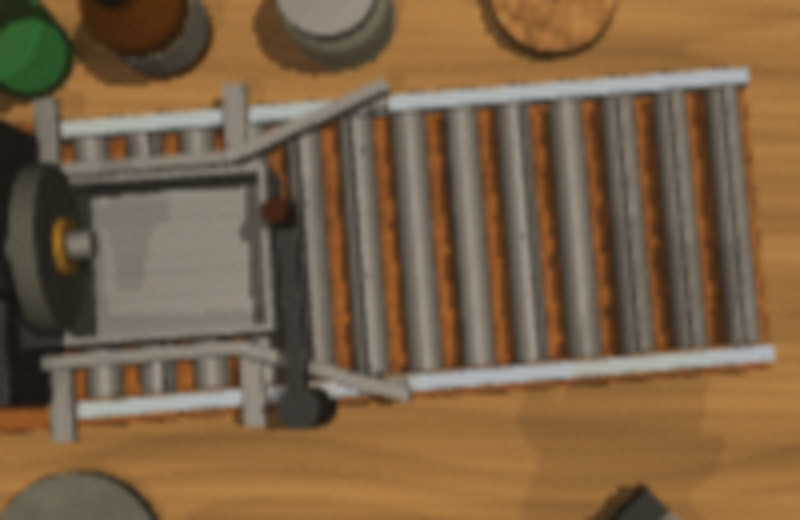

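The picture shows the trough home under the wheel, with its rear wall at column 265. The latch arm lies straight across behind it (column 290, post at (277,212)), and the arm is clear. The last joint has run to about its range limit, so I'll turn it back before handing in.

Call:
drive_tool:
  steps:
    - [0,0,0,0,0,0.04,-0.2]
    - [0,0,0,0,0,0.04,-0.2]
    - [0,0,0,0,0,0.04,-0.2]
    - [0,0,0,0,0,0,-0.2]
    - [0,0,0,0,0,0,-0.2]

```text
time_s: 20.8
tool_pos: [0.3644, -0.0928, 0.2435]
tcp_rot: [[0.915, -0.404, -0.003], [-0.404, -0.915, -0.015], [0.003, 0.015, -1.0]]
ft_force: [0.2, 0.7, -0.1]
opening: 0.051
grip_force: 0.0
```

```bash
python3 -c "
from bench import robot
print(robot.read_state()['q'][5]); print(robot.close_job())"
```

```text
-2.9620986678816057
the job is handed in; nothing more can be done
None
```

The trough is seated home on the pegs and the latch arm is fully closed behind it; the arm is clear and I handed the job in at about 21 s, though the last joint briefly read -3.1404 rad, right at its -3.14 limit, during the final retreat.

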